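# Open the tool chest behind the moulds and put the dosing cup away

## Task

Put the steel dosing cup away in the blue tool chest. First slide the blue-grey candle mould in front of the chest's pull tab sideways along the table, to either side, until it is clear of the tab; then lift the lid by its tab and swing it back until it rests open on its stop; then set the cup down, not dropped, upright on the floor of the chest's wide bay, and let go. Keep the blue-grey mould standing and on the table, and leave everything else where it is.

Things in the scene. Friction and masses are not known exactly. Their poses are not given: they have to be found in the camera images.
- chest: Blue tool chest with a hinged lid, fixed to the table. Outside 140 mm along its x, 200 mm along its y, 80 mm high without the lid; walls 4 mm. Origin: centre of its underside, on the table. Its +x points from its front (pull tab) to its back (hinge), +y along the hinge to the left seen from the front, z up.
- chest_hinge (a point): Middle of the lid's hinge line, fixed on the chest: 74 mm behind its centre (+x), 80 mm above the table. The hinge line runs along the chest's y.
- chest_bay (a point): Middle of the wide bay's floor, 10 mm above the table, 32 mm to the -y side of the chest's centre. The bay runs over the chest's x = -66 to +66 mm and y = -96 to +32 mm; its +y side is a 4 mm divider whose top is 53 mm above the table. The narrow bay beyond the divider holds spare pins.
- chest_lid (a joint): Lid angle about the hinge, rad: 0 shut (level), 1.57 upright, 1.85 leaning back on its stop. Plate 206 mm wide, 6 mm thick, underside 81 mm above the table when shut, reaching 146 mm from the hinge; 0.26 to 0.49 kg. No latch; it falls shut when let go short of upright and falls back to the stop once past upright.
- lid_tab (a point): Steel pull tab at the middle of the lid's front edge, 60 mm wide, 7 mm thick: the point is in the tab's underside, 165 mm from the hinge line; the tab ends 175 mm from the hinge, 31 mm in front of the chest's front wall. Shut, its underside is 80 mm above the table with free space below, so that fingertips tilted forward can hook under it.
- blue_mould_mid (a point): round silicone candle mould, 68 mm across, 86 mm high, blue-grey with a little spilt wax, about 0.24 kg (0.17 to 0.31), standing upright; the point is at its centre, half-way up. It stands in front of the chest's tab, in the way of it. Not to be lifted off the table or tipped.
- cup_mid (a point): Open steel dosing cup, 71 mm high, 64 mm across its rim and 54 mm across its foot, 0.12 kg, standing upright; the point is at its centre, half-way up (35.5 mm above its underside). It stands on the right half of the table, in one of three places with the cream-yellow and the low pink mould in the others. Grasp it across the outside.
- left_mould_mid (a point): round silicone candle mould, 68 mm across, 87 mm high, cream with wax runs, standing upright; the point is at its centre, half-way up. Leave it alone. It stands in front of the chest, to the left.
- right_mould_mid (a point): round silicone candle mould, 68 mm across, 88 mm high, pink, standing upright; the point is at its centre, half-way up. Leave it alone. It stands in front of the chest, to the right.
- mould_a_mid (a point): round silicone candle mould, 68 mm across, 86 mm high, cream-yellow, standing upright; the point is at its centre, half-way up. Leave it alone.
- mould_b_mid (a point): round silicone candle mould, 68 mm across, 79 mm high, pink, standing upright; the point is at its centre, half-way up. Leave it alone.
- wick_tin: Grey tinplate box 124x77x48 mm, shut, to the right of the chest. Origin: centre of its underside. Leave it alone.
- pliers: Red-handled pliers, 172x54x12 mm, lying flat at the front right. Origin: centre of the underside. Leave them alone.
There are look-alikes about, which are no part of the job. What is shaped like the part that bears cup_mid but black or purple is not meant. What is shaped like the part that bears blue_mould_mid but green is not meant.

How it is judged:
By the outcome, as a careful person would: the job done as asked, in the order asked, and still so for the second after the job is handed in, with the robot touching nothing.
It also fails if it takes over 66 s, if anything falls off the work surface, if the arm or the gripper's body presses on something with over 40 N, if the wrist force passes 120 N, or if a joint passes its speed limit or range.

## Robot

A 7-joint arm with a two-finger parallel gripper is mounted at the origin on a cart in front of the work surface, level with it; the furniture and walls round the work are solid. World frame = base frame: x ahead of the robot, y to its left, z up, the work surface at z = 0. Lengths are in m, angles in rad, forces in N, time in s.
With the tool pointing down it reaches from about 0.425 to 0.875 m from the base axis. Payload 4.7 kg.
Tool frame: the origin (TCP) lies midway between the tips of the shut fingers; the grasp point (between the pads) lies 19 mm behind it; z points along the fingers, y is the line along which they close (so a half turn about z gives the same grasp; the last joint's range is limited). The gripper opens to 87 mm and grips with 3 to 60 N. Pads are 19 mm wide; open, the fingers measure 117 mm over their backs; the gripper's body (75 mm by 190 mm) begins 51 mm behind the grasp point.
Start: joints at [1.247, 0.321, -0.07, 1.45, 0.023, 1.371, -0.057], TCP at [0.215, -0.613, 0.223] pointing down, gripper open.
Joint ranges: [-2.86, 2.86], [-0.3, 2.09], [-1.38, 1.24], [0.06, 2.45], [-1.56, 4.7], [0.09, 2.05], [-2.69, 2.69]. Speed limits (rad/s): [2.57, 2.57, 3.14, 3.14, 3.14, 3.14, 3.14].

## Interface

Orientations are given as a rotation vector (axis times angle).
In Python, from bench import ctrl, get_image, calibration gives the robot as it stands.
- The arm moves only by the tool apply_moves, never from a script. Its arguments are lists of equal length, an entry for each row: "dp": the shift along the tool's x, y, z in m, a list of three; "twist": the turn, a rotation vector about the tool's x, y, z in rad, a list of three; "fingers": the closure, from 0 (fully open) to 1 (shut). In form: {"dp": [[dx, dy, dz], ...], "twist": [[ax, ay, az], ...], "fingers": [fingers, ...]}. A call has 1 to 10 rows; each row shifts and turns the commanded pose from where the row before left it, along the tool's axes as they then stand; what a row does not reach is not made up. A row lasts 1/10 s, in which the tool goes at most 50 mm and 8.59 degrees, less where a joint would pass 70% of its speed; a pose out of reach is approached as far as the arm can. A call is refused whole if a number of a shift passes 0.05 or a number of a turn 0.15, either way. A call with a gripper value outside its range is refused whole. The fingers move at their own pace and stop on an object; "newtons" is the grip in N (left out, the last holds). Time passes only in rows, so rows that do not move let the fingers close. It gives the time, the measured TCP pose, the force, the opening and the grip force at its end, in the units of the state.
- ctrl.get_state(): the state, without advancing time (a new reading comes with each control period).
- get_image(name): name is "side" or "top"; returns the picture (400x640x3 uint8, red, green, blue); there is no depth.
- calibration(name): a dict with "fx", "fy", "cx", "cy" (pixels), "eye" and "attitude" of the camera in the world. Camera axes: x right, y up, looking along -z (the intrinsics and any distortion apply to the point x, -y, -z); pixel columns grow to the right and rows downward; lengths in m; the calibration is good to about 2 mm. A picture is of the moment at which its call begins. calibration takes no time and is no camera call.
- ctrl.close_job(): hands the job in; it is judged then, once.
The state is a dict: "time": time; "joint_positions": joint angles; "qd": joint speeds; "joint_torque": joint torques, N m; "position": TCP position; "tool_rot": TCP orientation; "ft_force": force on the tool from outside, world axes, zero at the start; "torque": the same for the moment, N m; "grip_width": opening from 0.0 (shut) to 1.0 (fully open); "grip_force": force on a finger pad.
Only numpy, scipy, OpenCV 4.12 (cv2) and the standard library are available. Lean on these libraries where they do the work, as an engineer would, in place of code of your own. Each camera call takes 0.05 s, during which the arm holds its last target. There are 200 camera calls.

## Working session

There is one attempt and no reset: what is moved stays moved. The work goes in short steps, Python scripts to look and compute and a tool call to move; the robot and the scene stay as the last step left them, time stands still between calls to the robot, and variables do not carry over. Pictures are saved under pics/ and viewed, at most 10 in all, crops included, and the job is handed in when it is done.

Besides the shell and the picture viewer there is one more tool, called by a JSON object that holds its "op" and its "data". apply_moves: Moves the arm, as the interface text tells. Its arguments: {"type":"object","properties":{"dp":{"type":"array"},"twist":{"type":"array"},"fingers":{"type":"array"},"newtons":{"type":"number"}},"required":["dp","twist","fingers"]}

```bash
mkdir -p pics; cat > h.py <<'E'
import numpy as np,cv2
from bench import ctrl,get_image,calibration
from scipy.spatial.transform import Rotation as R
def ray(n,u,v):
    c=calibration(n);A=np.array(c['attitude'],float)
    A=A if A.shape==(3,3) else R.from_rotvec(A).as_matrix()
    d=A@np.array([(u-c['cx'])/c['fx'],-(v-c['cy'])/c['fy'],-1.]);return np.array(c['eye']),d
def onz(n,u,v,z):
    e,d=ray(n,u,v);return e+d*(z-e[2])/d[2]
def proj(n,p):
    c=calibration(n);A=np.array(c['attitude'],float)
    A=A if A.shape==(3,3) else R.from_rotvec(A).as_matrix()
    q=A.T@(np.array(p)-c['eye']);return c['cx']-c['fx']*q[0]/q[2],c['cy']+c['fy']*q[1]/q[2]
def snap(n,f):
    im=get_image(n);cv2.imwrite('pics/'+f,im[:,:,::-1]);return im
E
python3 -c "
from h import *
snap('top','t0.png');snap('side','s0.png')
print(calibration('top'),calibration('side'));s=ctrl.get_state();print(s)"
```

```text
{'fx': 362.41590721180853, 'fy': 362.41590721180853, 'cx': 319.09954443994803, 'cy': 198.23818328804637, 'eye': array([ 0.30993487, -0.04220455,  1.24840424]), 'attitude': array([ 0.15704984, -0.16275741, -1.62062292])} {'fx': 501.79334378935664, 'fy': 501.79334378935664, 'cx': 320.94639225335044, 'cy': 204.56354010185615, 'eye': array([-0.12573719, -1.22624232,  0.89924198]), 'attitude': array([ 0.9949134 , -0.25439668, -0.4831711 ])}
{'time': 0.1, 'joint_positions': array([ 1.24710617,  0.32173581, -0.07005826,  1.45151786,  0.02262798,
        1.37079119, -0.05690235]), 'qd': array([ 0.00059707, -0.00348236, -0.00124503, -0.00195935,  0.00034042,
       -0.00023009,  0.00116832]), 'joint_torque': array([ 1.41932554e-05, -4.92571127e+01, -4.05706661e-01, -3.13399887e+01,
       -6.41513988e-02,  3.95014929e-02,  9.19560262e-05]), 'position': array([ 0.21518406, -0.61284438,  0.22159681]), 'tool_rot': array([-3.09529629e+00, -5.27816836e-01,  6.34914323e-04]), 'ft_force': array([ 0.47455473, -0.70548219,  0.04404974]), 'torque': array([0.06090772, 0.00012198, 0.00884977]), 'grip_force': 0.0, 'grip_width': 0.9985956954359134}
```

View pics/t0.png

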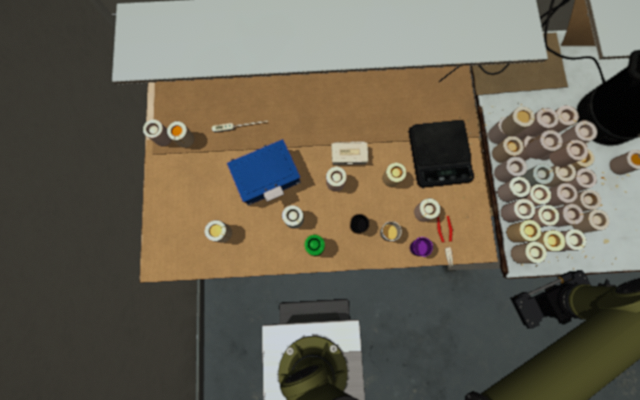

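View pics/s0.png

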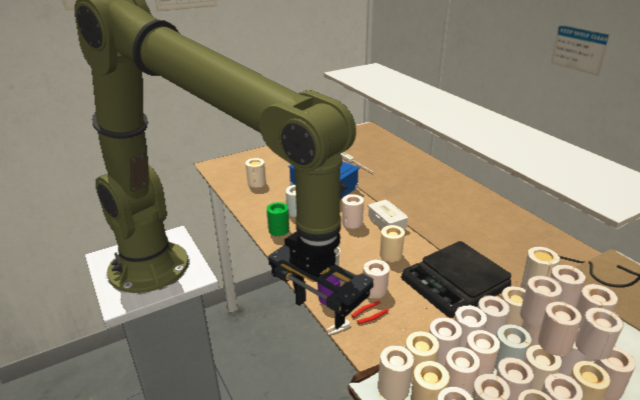

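The top view shows the chest at about (264,172) with its tab at (274,194), and the blue-grey mould at (292,216). The cup is at about (391,231), between the black cup (360,224) and the purple one (421,247). Next I'll zoom in and measure.

```bash
python3 - <<'E'
from h import *
im=cv2.imread('pics/t0.png')
cv2.imwrite('pics/t0z.png',cv2.resize(im[125:275,190:465],None,fx=2.9,fy=2.9,interpolation=cv2.INTER_CUBIC)[:, :800])
hsv=cv2.cvtColor(im,cv2.COLOR_BGR2HSV)
m=cv2.inRange(hsv,(100,140,60),(125,255,255));m[:, :200]=0
c=max(cv2.findContours(m,0,2)[0],key=cv2.contourArea)
print(cv2.minAreaRect(c),cv2.approxPolyDP(c,4,True)[:,0])
for p in cv2.approxPolyDP(c,4,True)[:,0]: print(p,onz('top',*p,.087).round(3))
for n,u,v,z in [('tab',274,194,.087),('mould',292.5,216,.086),('cup',391,231,.071),('left',215.5,231,.087),('right',336,178,.088),('black',360,224,.071),('purple',421,247,.071),('green',315,244,.086),('pinkb',430,209,.08),('a',397,173,.086)]:
  print(n,onz('top',u,v,z).round(3))
E
```

```text
((263.27587890625, 170.31033325195312), (42.805904388427734, 61.18880844116211), 66.80140686035156) [[282 141]
 [228 163]
 [243 200]
 [298 178]]
[282 141] [0.752 0.061 0.087]
[228 163] [0.685 0.244 0.087]
[243 200] [0.556 0.196 0.087]
[298 178] [0.62  0.013 0.087]
tab [0.57  0.094 0.087]
mould [0.494 0.036 0.086]
cup [ 0.429 -0.281  0.071]
left [0.459 0.285 0.087]
right [ 0.613 -0.113  0.088]
black [ 0.458 -0.182  0.071]
purple [ 0.372 -0.372  0.071]
green [ 0.4   -0.032  0.086]
pinkb [ 0.493 -0.413  0.08 ]
a [ 0.619 -0.316  0.086]
```

View pics/t0z.png

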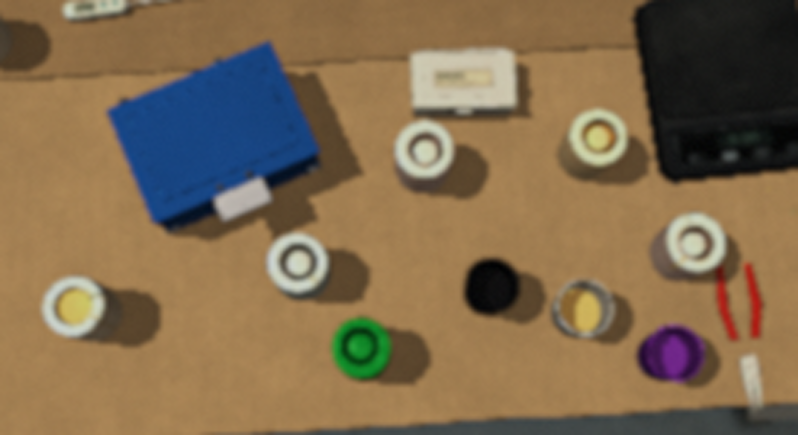

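{"op": "apply_moves", "data": {"dp": [[0.032,-0.0346,0],[0.032,-0.0346,0],[0.032,-0.0346,0],[0.032,-0.0346,0],[0.032,-0.0346,0],[0.032,-0.0346,0],[0.032,-0.0346,0],[0.032,-0.0346,0],[0.032,-0.0346,0],[0.032,-0.0346,0]], "twist": [[0,0,0],[0,0,0],[0,0,0],[0,0,0],[0,0,0],[0,0,0],[0,0,0],[0,0,0],[0,0,0],[0,0,0]], "fingers": [0,0,0,0,0,0,0,0,0,0], "newtons": 10}}

```text
time: 1.1
position: [0.4028, -0.1789, 0.2223]
tool_rot: [3.096, 0.528, -0.0]
ft_force: [0.8, 0.0, 0.2]
grip_width: 0.999
grip_force: 0.0
```

{"op": "apply_moves", "data": {"dp": [[0.032,-0.0346,0],[0.032,-0.0346,0],[0.032,-0.0346,0],[0.032,-0.0346,0],[0.03,-0.0346,0],[0,0,0.04],[0,0,0.03],[0,0,0]], "twist": [[0,0,0],[0,0,0],[0,0,0],[0,0,0],[0,0,0],[0,0,0],[0,0,0],[0,0,0]], "fingers": [0,0,0,0,0,0,0,0]}}

```text
time: 1.9
position: [0.4908, 0.0349, 0.1485]
tool_rot: [-3.094, -0.53, 0.013]
ft_force: [-1.7, 0.5, 0.8]
grip_width: 0.998
grip_force: 0.0
```

```bash
cat >> h.py <<'E'
def st():
    s=ctrl.get_state();r=R.from_rotvec(s['tool_rot']).as_matrix()
    print('t',s['time'],'p',np.round(s['position'],4),'z',r[:,2].round(3),'x',r[:,0].round(3),'q',np.round(s['joint_positions'],2),'F',np.round(s['ft_force'],1),'w',s['grip_width'],s['grip_force']);return s,r
E
python3 - <<'E'
from h import *
s,r=st()
print('mould in tool',r.T@(np.array([.494,.036,.043])-s['position']))
im=snap('side','s1.png')
print('mould top',proj('side',[.494,.036,.086]),'tcp',proj('side',s['position']),'cup',proj('side',[.429,-.281,.071]))
cv2.imwrite('pics/s1z.png',cv2.resize(im[140:340,190:450,::-1],None,fx=3,fy=3,interpolation=cv2.INTER_CUBIC))
# shelf corner triangulation
A=[];b=[]
for n,u,v in [('top',113,81),('side',325,75)]:
  e,d=ray(n,u,v);d/=np.linalg.norm(d);P=np.eye(3)-np.outer(d,d);A.append(P);b.append(P@e)
x=np.linalg.solve(sum(A),sum(b));print('shelf',x,[np.linalg.norm(P@x-c) for P,c in zip(A,b)])
E
```

```text
t 1.9 p [0.4908 0.0349 0.1485] z [-0.009  0.001 -1.   ] x [ 0.943  0.333 -0.008] q [ 0.61  0.09 -0.77  1.9   0.07  1.18 -1.41] F [-1.7  0.5  0.8] w 0.9984300283738252 0.0
mould in tool [0.00420609 0.00036618 0.10544861]
mould top (np.float64(295.11311158981215), np.float64(189.93137440177796)) tcp (np.float64(293.6031718372325), np.float64(173.24853396363284)) cup (np.float64(327.8174950995337), np.float64(250.86541853088244))
shelf [0.90367853 0.54246886 0.26058707] [np.float64(0.0005288563627788997), np.float64(0.0005288563627786223)]
```

View pics/s1z.png

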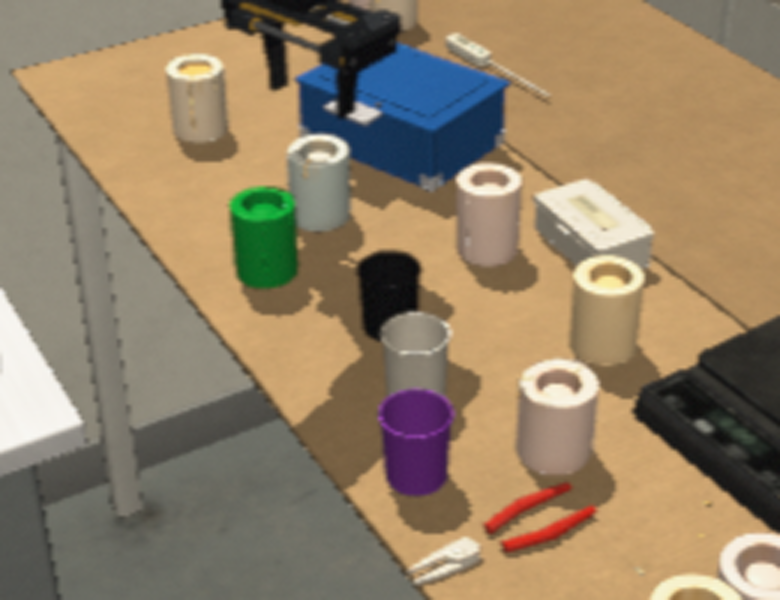

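The side view matches: the mould top is predicted at (315,150) in the zoomed picture and seen at (319,150), and the cup rim is predicted at (413,333) and seen at (416,333). The fingers straddle the mould, so I'll lower them, pinch gently and slide.

{"op": "apply_moves", "data": {"dp": [[0.004,0,0.03],[0,0,0.03],[0,0,0.03],[0,0,0.021],[0,0,0],[0,0,0],[0,0,0],[0,0,0],[0,0,0]], "twist": [[0,0,0],[0,0,0],[0,0,0],[0,0,0],[0,0,0],[0,0,0],[0,0,0],[0,0,0],[0,0,0]], "fingers": [0,0,0,0,0,0.25,0.25,0.25,0.25], "newtons": 6}}

```text
time: 2.85
position: [0.499, 0.0366, 0.0428]
tool_rot: [3.097, 0.528, 0.003]
ft_force: [-0.3, 1.0, 1.0]
grip_width: 0.777
grip_force: 0.8
```

{"op": "apply_moves", "data": {"dp": [[0,0,0],[0,0.01,0],[0,0.015,0],[0,0.015,0],[0,0.015,0],[0,0.015,0],[0,0.015,0],[0,0.015,0],[0,0.005,0],[0,0,0]], "twist": [[0,0,0],[0,0,0],[0,0,0],[0,0,0],[0,0,0],[0,0,0],[0,0,0],[0,0,0],[0,0,0],[0,0,0]], "fingers": [0.28,0.28,0.28,0.28,0.28,0.28,0.28,0.28,0.28,0.28], "newtons": 5}}

```text
time: 3.85
position: [0.5341, -0.0636, 0.0424]
tool_rot: [3.097, 0.526, 0.003]
ft_force: [-0.5, 1.1, 4.9]
grip_width: 0.755
grip_force: 5.0
```

{"op": "apply_moves", "data": {"dp": [[0,0,0],[0,0,0],[0,0,0],[0,0,-0.03],[0,0,-0.04],[0,0,-0.04],[0,0,0]], "twist": [[0,0,0],[0,0,0],[0,0,0],[0,0,0],[0,0,0],[0,0,0],[0,0,0]], "fingers": [0,0,0,0,0,0,0]}}

```text
time: 4.55
position: [0.5366, -0.0631, 0.157]
tool_rot: [3.093, 0.528, 0.014]
ft_force: [0.5, 0.2, 0.2]
grip_width: 0.999
grip_force: 0.0
```

```bash
python3 - <<'E'
from h import *
s,r=st()
im=snap('side','s2.png')
print('mould top',proj('side',[.53,-.062,.086]))
cv2.imwrite('pics/s2z.png',cv2.resize(im[120:300,240:440,::-1],None,fx=3,fy=3,interpolation=cv2.INTER_CUBIC))
E
```

```text
t 4.55 p [ 0.5366 -0.0631  0.157 ] z [ 0.009 -0.003 -1.   ] x [0.943 0.332 0.008] q [ 0.72  0.18 -0.71  1.8   0.13  1.2  -1.27] F [0.5 0.2 0.2] w 0.9994352091155685 0.0
mould top (np.float64(319.8719793121071), np.float64(200.4352159164265))
```

View pics/s2z.png

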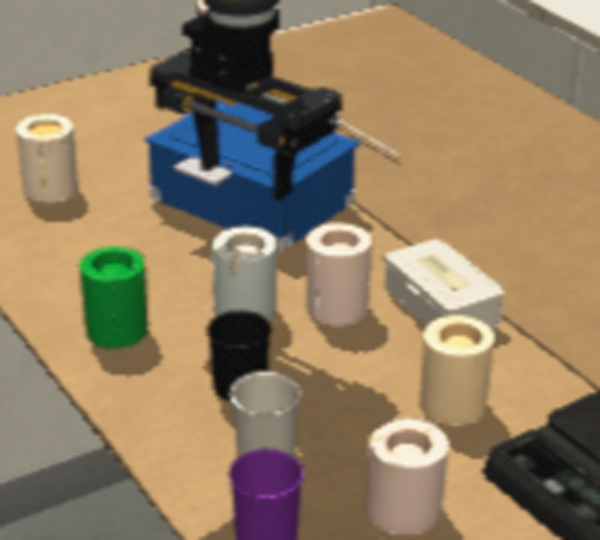

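The mould is standing clear at (245,241) in the zoomed picture. Now I'll tilt forward with the fingers shut and go to the tab.

{"op": "apply_moves", "data": {"dp": [[0.024,-0.024,0],[0,-0.025,0],[0,-0.025,0],[0,-0.025,0],[0,-0.025,0],[0,-0.024,0],[0,0,0],[0,0,0]], "twist": [[0,0.15,0],[0,0.15,0],[0,0.15,0],[0,0.15,0],[0,0.15,0],[0,0.15,0],[0,0,0],[0,0,0]], "fingers": [1,1,1,1,1,1,1,1]}}

```text
time: 5.4
position: [0.5258, 0.0536, 0.1499]
tool_rot: [-2.819, -0.508, -0.979]
ft_force: [0.1, -0.5, 0.5]
grip_width: 0.356
grip_force: 0.0
```

```bash
cat >> h.py <<'E'
C0=np.array([.652,.128,0]);YAW=.35;RC=R.from_euler('z',YAW).as_matrix()
def toC(p): return RC.T@(np.array(p)-C0)
def fromC(p): return C0+RC@np.array(p)
E
python3 - <<'E'
from h import *
s,r=st();print(toC(s['position']).round(4))
print('to pre',r.T@(fromC([-.15,.008,.058])-s['position']))
im=snap('top','t3.png')
cv2.imwrite('pics/t3z.png',cv2.resize(im[120:260,200:400,::-1],None,fx=3,fy=3,interpolation=cv2.INTER_CUBIC))
E
```

```text
t 5.4 p [0.5258 0.0536 0.1499] z [ 0.581  0.215 -0.785] x [0.735 0.274 0.62 ] q [ 0.4  -0.28 -0.35  2.37 -0.73  0.51 -0.64] F [ 0.1 -0.5  0.5] w 0.35573440320082017 0.0
[-0.1441 -0.0266  0.1499]
to pre [-0.06138361 -0.03476619  0.06850022]
```

View pics/t3z.png

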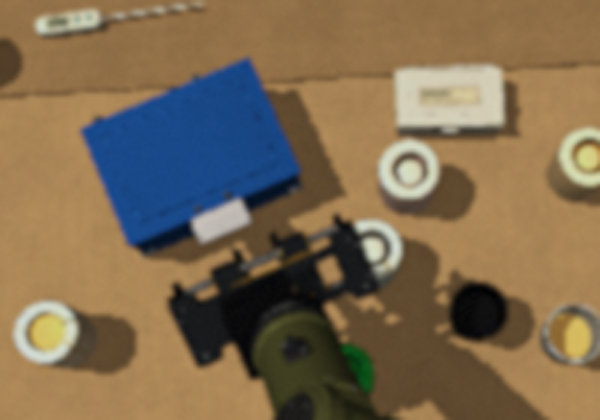

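{"op": "apply_moves", "data": {"dp": [[0,-0.02,0],[0,-0.018,0],[-0.006,0,0.008],[-0.012,0,0.016],[0,0,0]], "twist": [[0,0,0],[0,0,0],[0,0,0],[0,0,0],[0,0,0]], "fingers": [1,1,1,1,1]}}

```text
time: 5.95
position: [0.5177, 0.0865, 0.115]
tool_rot: [-2.822, -0.502, -0.973]
ft_force: [-0.4, -0.4, -0.0]
grip_width: 0.007
grip_force: 0.0
```

```bash
python3 - <<'E'
from h import *
s,r=st();print(toC(s['position']).round(4), (RC.T@r).round(3))
E
```

```text
t 5.95 p [0.5177 0.0865 0.115 ] z [ 0.579  0.212 -0.787] x [0.739 0.271 0.616] q [ 0.05 -0.24 -0.15  2.43 -0.57  0.35 -0.84] F [-0.4 -0.4 -0. ] w 0.007400949175367304 0.0
[-0.1404  0.0071  0.115 ] [[ 0.787  0.002  0.616]
 [ 0.001 -1.     0.001]
 [ 0.616 -0.    -0.787]]
```

{"op": "apply_moves", "data": {"dp": [[0.01,0,0.008],[-0.0205,0,0.026],[-0.0205,0,0.026],[0,0,0],[0,0,0]], "twist": [[0,0,0],[0,0,0],[0,0,0],[0,0,0],[0,0,0]], "fingers": [1,1,1,1,1]}}

```text
time: 6.45
position: [0.5331, 0.0914, 0.0664]
tool_rot: [-2.82, -0.505, -0.982]
ft_force: [0.4, -0.9, 0.3]
grip_width: 0.009
grip_force: 0.0
```

```bash
python3 - <<'E'
from h import *
s,r=st();p=toC(s['position']);print(p.round(4), (RC.T@r).round(3))
print('to hook',r.T@(fromC([-.0925,.007,p[2]])-s['position']))
im=snap('side','s4.png')
cv2.imwrite('pics/s4z.png',cv2.resize(im[120:260,230:400,::-1],None,fx=4,fy=4,interpolation=cv2.INTER_CUBIC))
E
```

```text
t 6.45 p [0.5331 0.0914 0.0664] z [ 0.583  0.213 -0.784] x [0.735 0.273 0.621] q [ 0.16 -0.1  -0.27  2.44 -0.9   0.21 -0.51] F [ 0.4 -0.9  0.3] w 0.009463927478924283 0.0
[-0.1243  0.0064  0.0664] [[ 0.784  0.003  0.621]
 [ 0.004 -1.     0.   ]
 [ 0.621  0.002 -0.784]]
to hook [ 0.0249128  -0.00051086  0.01971813]
```

View pics/s4z.png

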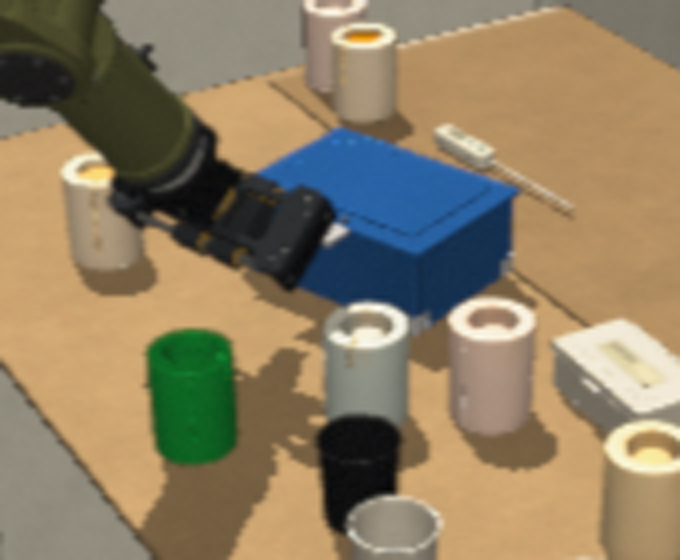

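The gripper is in front of the tab with the tab visible at (335,235). The elbow joint is near its limit, so I'll advance diagonally.

{"op": "apply_moves", "data": {"dp": [[0,0,0.012],[0,0,0.011],[0.007,0,0.0055],[0.007,0,0.0055],[0,0,0],[0,0,0]], "twist": [[0,0,0],[0,0,0],[0,0,0],[0,0,0],[0,0,0],[0,0,0]], "fingers": [1,1,1,1,1,1]}}

```text
time: 7.1
position: [0.5629, 0.105, 0.0489]
tool_rot: [-2.817, -0.512, -0.983]
ft_force: [0.5, 0.2, 0.4]
grip_width: 0.004
grip_force: 0.0
```

```bash
python3 - <<'E'
from h import *
s,r=st();p=toC(s['position']);print(p.round(4), (RC.T@r).round(3))
E
```

```text
t 7.1 p [0.5629 0.105  0.0489] z [ 0.583  0.216 -0.783] x [0.733 0.276 0.622] q [ 0.1   0.01 -0.25  2.39 -1.01  0.15 -0.39] F [0.5 0.2 0.4] w 0.004037721162939528 0.0
[-0.0916  0.0089  0.0489] [[ 0.783  0.008  0.622]
 [ 0.008 -1.     0.003]
 [ 0.622  0.003 -0.783]]
```

```bash
python3 - <<'E'
from h import *
s,r=st();p=toC(s['position'])[[0,2]]
d=np.array([.622,-.783]);o=.0095*np.array([.783,.622])
for t in [0,5,10,16,22,29,36,43,50,57,64,71,78,85,92,98,103]:
    a=np.radians(t);u=np.array([-np.cos(a),np.sin(a)]);H=np.array([.074,.08])
    C=H+.175*u+.022*d if t<51.5 else H+.153*u
    q=C-o;e=q-p;p=q
    print(t,q.round(4),'dp',(np.array([.783,.622])@e).round(4),(d@e).round(4))
E
```

```text
t 7.1 p [0.5629 0.105  0.0489] z [ 0.583  0.216 -0.783] x [0.733 0.276 0.622] q [ 0.1   0.01 -0.25  2.39 -1.01  0.15 -0.39] F [0.5 0.2 0.4] w 0.004037721162939528 0.0
0 [-0.0948  0.0569] dp 0.0025 -0.0082
5 [-0.0941  0.0721] dp 0.01 -0.0115
10 [-0.0921  0.0873] dp 0.011 -0.0106
16 [-0.088   0.1051] dp 0.0143 -0.0114
22 [-0.082   0.1224] dp 0.0154 -0.0099
29 [-0.0728  0.1417] dp 0.0192 -0.0094
36 [-0.0613  0.1597] dp 0.0202 -0.007
43 [-0.0477  0.1762] dp 0.0209 -0.0045
50 [-0.0322  0.1909] dp 0.0213 -0.0019
57 [-0.0168  0.2024] dp 0.0193 0.0006
64 [-0.0005  0.2116] dp 0.0185 0.0029
71 [0.0167 0.2188] dp 0.018 0.0051
78 [0.0348 0.2237] dp 0.0172 0.0073
85 [0.0532 0.2265] dp 0.0162 0.0093
92 [0.0719 0.227 ] dp 0.0149 0.0112
98 [0.0879 0.2256] dp 0.0116 0.011
103 [0.101  0.2232] dp 0.0088 0.0101
```

{"op": "apply_moves", "data": {"dp": [[0.0025,0,-0.008],[0.01,0,-0.0115],[0.011,0,-0.0105],[0.0145,0,-0.0115],[0.0155,0,-0.01],[0,0,0]], "twist": [[0,0,0],[0,0,0],[0,0,0],[0,0,0],[0,0,0],[0,0,0]], "fingers": [1,1,1,1,1,1]}}

```text
time: 7.7
position: [0.5723, 0.1085, 0.1238]
tool_rot: [-2.817, -0.512, -0.986]
ft_force: [-3.2, -0.8, 0.5]
grip_width: 0.003
grip_force: 1.1
```

```bash
python3 - <<'E'
from h import *
s,r=st();p=toC(s['position']);print(p.round(4), (RC.T@r).round(3))
im=snap('side','s5.png')
cv2.imwrite('pics/s5z.png',cv2.resize(im[100:260,210:410,::-1],None,fx=3,fy=3,interpolation=cv2.INTER_CUBIC))
E
```

```text
t 7.7 p [0.5723 0.1085 0.1238] z [ 0.585  0.215 -0.782] x [0.732 0.277 0.623] q [ 0.16 -0.12 -0.3   2.31 -0.53  0.32 -0.9 ] F [-3.2 -0.8  0.5] w 0.0030915405590928695 1.095569645985961
[-0.0815  0.009   0.1238] [[ 0.782  0.008  0.623]
 [ 0.009 -1.     0.002]
 [ 0.623  0.005 -0.782]]
```

View pics/s5z.png

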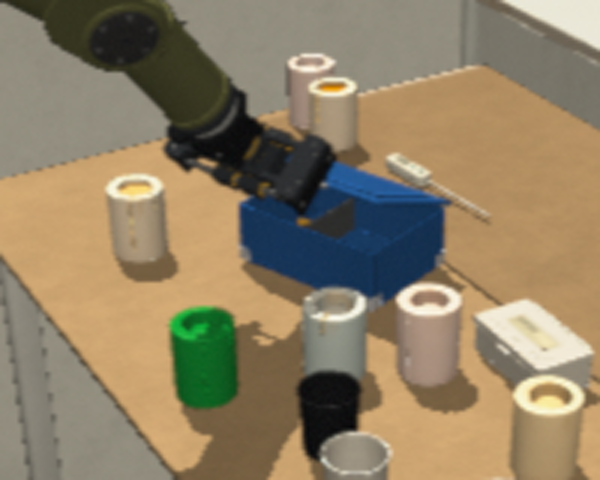

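The lid is rising: its raised edge runs from (330,170) to (445,200), and I can see into the bay. The measured force is small, so I'll continue the arc.

{"op": "apply_moves", "data": {"dp": [[0.019,0,-0.0095],[0.02,0,-0.007],[0.021,0,-0.0045],[0.021,0,-0.002],[0.0195,0,0.0005],[0.0185,0,0.003],[0.018,0,0.005],[0.017,0,0.0075],[0,0,0]], "twist": [[0,0,0],[0,0,0],[0,0,0],[0,0,0],[0,0,0],[0,0,0],[0,0,0],[0,0,0],[0,0,0]], "fingers": [1,1,1,1,1,1,1,1,1]}}

```text
time: 8.65
position: [0.6818, 0.1505, 0.2229]
tool_rot: [-2.816, -0.512, -0.983]
ft_force: [-0.9, 0.7, 0.6]
grip_width: 0.006
grip_force: 0.0
```

```bash
python3 - <<'E'
from h import *
s,r=st();p=toC(s['position']);print(p.round(4), (RC.T@r).round(3))
E
```

```text
t 8.65 p [0.6818 0.1505 0.2229] z [ 0.583  0.217 -0.783] x [0.733 0.276 0.622] q [ 0.2   0.02 -0.41  1.97 -0.18  0.5  -1.29] F [-0.9  0.7  0.6] w 0.005769638109235648 0.0
[0.0357 0.0109 0.2229] [[ 0.783  0.009  0.622]
 [ 0.008 -1.     0.004]
 [ 0.622  0.002 -0.783]]
```

{"op": "apply_moves", "data": {"dp": [[0.008,0,0.0045],[0.008,0,0.005],[0.0075,0,0.0055],[0.0075,0,0.0055],[0.0065,0,0.006],[0.006,0,0.006],[0.005,0,0.005],[0.004,0,0.005],[0,0,0]], "twist": [[0,0,0],[0,0,0],[0,0,0],[0,0,0],[0,0,0],[0,0,0],[0,0,0],[0,0,0],[0,0,0]], "fingers": [1,1,1,1,1,1,1,1,1]}}

```text
time: 9.55
position: [0.7441, 0.1736, 0.2216]
tool_rot: [-2.817, -0.511, -0.981]
ft_force: [-0.6, -1.3, 0.5]
grip_width: 0.009
grip_force: 0.0
```

```bash
python3 - <<'E'
from h import *
s,r=st();p=toC(s['position']);print(p.round(4), (RC.T@r).round(3))
im=snap('side','s6.png')
cv2.imwrite('pics/s6z.png',cv2.resize(im[80:260,210:410,::-1],None,fx=3,fy=3,interpolation=cv2.INTER_CUBIC))
E
```

```text
t 9.55 p [0.7441 0.1736 0.2216] z [ 0.582  0.216 -0.784] x [0.734 0.276 0.621] q [ 0.14  0.16 -0.4   1.82 -0.03  0.5  -1.42] F [-0.6 -1.3  0.5] w 0.008623206535940772 0.0
[0.1022 0.0112 0.2216] [[ 0.784  0.008  0.621]
 [ 0.008 -1.     0.003]
 [ 0.621  0.002 -0.784]]
```

View pics/s6z.png

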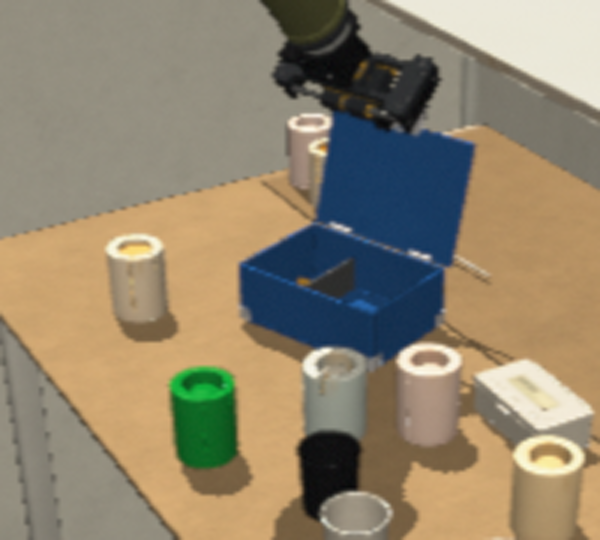

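The lid is wide open, its back panel leaning from (330,120) to (470,145), with the hand only lightly touching. I'll back away and then go to the cup.

{"op": "apply_moves", "data": {"dp": [[-0.024,0,-0.019],[-0.031,0,-0.025],[-0.031,0,-0.025],[-0.031,0,-0.025],[0,0.01,0],[0,0.03,0],[0,0.03,0],[0,0.03,0],[0,0.03,0],[0,0,0]], "twist": [[0,0,0],[0,0,0],[0,0,0],[0,0,0],[0,-0.14,0],[0,-0.14,0],[0,-0.14,0],[0,-0.14,0],[0,-0.11,0],[0,0,0]], "fingers": [1,1,1,1,0,0,0,0,0,0]}}

```text
time: 10.6
position: [0.6513, -0.0059, 0.2192]
tool_rot: [3.09, 0.55, -0.009]
ft_force: [-0.5, -0.4, -1.3]
grip_width: 0.466
grip_force: 0.0
```

```bash
python3 - <<'E'
from h import *
s,r=st();p=toC(s['position']);print(p.round(4), (RC.T@r).round(3))
print('to cup',r.T@(np.array([.43,-.281,.15])-s['position']))
E
```

```text
t 10.6 p [ 0.6513 -0.0059  0.2192] z [-0.005 -0.004 -1.   ] x [ 0.939  0.345 -0.006] q [ 0.27  0.36 -0.4   1.44  0.14  1.38 -1.35] F [-0.5 -0.4 -1.3] w 0.46592049391831863 0.0
[-0.0466 -0.1256  0.2192] [[ 1.     0.002 -0.006]
 [ 0.002 -1.    -0.002]
 [-0.006  0.002 -1.   ]]
to cup [-0.30222394  0.18170908  0.07132316]
```

{"op": "apply_moves", "data": {"dp": [[-0.038,0.0227,0],[-0.038,0.0227,0],[-0.038,0.0227,0],[-0.038,0.0227,0],[-0.038,0.0227,0],[-0.038,0.0227,0],[-0.037,0.0227,0],[-0.037,0.0227,0.03],[0,0,0.04],[0,0,0]], "twist": [[0,0,0],[0,0,0],[0,0,0],[0,0,0],[0,0,0],[0,0,0],[0,0,0],[0,0,0],[0,0,0],[0,0,0]], "fingers": [0,0,0,0,0,0,0,0,0,0]}}

```text
time: 11.6
position: [0.4264, -0.2739, 0.1511]
tool_rot: [-3.089, -0.554, 0.008]
ft_force: [-0.2, 1.4, -0.2]
grip_width: 1.0
grip_force: 0.0
```

```bash
python3 - <<'E'
from h import *
s,r=st();p=s['position'];print((RC.T@r).round(3))
print('to cup',r.T@(np.array([.43,-.281,.035])-s['position']))
E
```

```text
t 11.6 p [ 0.4264 -0.2739  0.1511] z [-0.006  0.002 -1.   ] x [ 0.938  0.348 -0.005] q [ 0.7   0.08 -0.19  1.88  0.02  1.19 -0.71] F [-0.2  1.4 -0.2] w 1.0000522833893404 0.0
[[ 1.     0.005 -0.005]
 [ 0.005 -1.     0.004]
 [-0.005 -0.004 -1.   ]]
to cup [0.00142349 0.00841147 0.11610111]
```

{"op": "apply_moves", "data": {"dp": [[0.001,0.008,0],[0,0,0.04],[0,0,0.04],[0,0,0.035],[0,0,0],[0,0,0],[0,0,0],[0,0,0],[0,0,0],[0,0,0]], "twist": [[0,0,0],[0,0,0],[0,0,0],[0,0,0],[0,0,0],[0,0,0],[0,0,0],[0,0,0],[0,0,0],[0,0,0]], "fingers": [0,0,0,0,0,0.6,0.6,0.6,0.6,0.6], "newtons": 20}}

```text
time: 12.6
position: [0.4358, -0.2832, 0.0421]
tool_rot: [3.087, 0.559, 0.004]
ft_force: [-0.5, 1.2, 6.5]
grip_width: 0.705
grip_force: 19.6
```

{"op": "apply_moves", "data": {"dp": [[0,0,-0.02],[0,0,-0.04],[0,0,-0.04],[0,0,-0.04],[0,0,0]], "twist": [[0,0,0],[0,0,0],[0,0,0],[0,0,0],[0,0,0]], "fingers": [0.6,0.6,0.6,0.6,0.6]}}

```text
time: 13.1
position: [0.4378, -0.2845, 0.1869]
tool_rot: [3.081, 0.557, 0.013]
ft_force: [0.7, -0.6, -1.2]
grip_width: 0.708
grip_force: 19.9
```

```bash
python3 - <<'E'
from h import *
s,r=st();p=s['position'];print((RC.T@r).round(3))
print('to bay',r.T@(fromC([-.005,-.034,.2])-s['position']),'width mm',s['grip_width']*87)
im=snap('side','s7.png')
E
```

```text
t 13.1 p [ 0.4378 -0.2845  0.1869] z [ 0.01  -0.009 -1.   ] x [0.937 0.35  0.007] q [ 0.7   0.07 -0.19  1.82  0.02  1.24 -0.7 ] F [ 0.7 -0.6 -1.2] w 0.7075176297899379 19.904142546070034
[[ 1.     0.008  0.007]
 [ 0.008 -1.    -0.012]
 [ 0.007  0.012 -1.   ]]
to bay [ 0.33987835 -0.27731457 -0.01424443] width mm 61.5540337917246
```

{"op": "apply_moves", "data": {"dp": [[0.02,-0.016,-0.005],[0.034,-0.028,-0.005],[0.036,-0.029,0],[0.036,-0.029,0],[0.036,-0.029,0],[0.036,-0.029,0],[0.036,-0.029,0],[0.036,-0.029,0],[0.036,-0.029,0],[0.034,-0.028,0]], "twist": [[0,0,0],[0,0,0],[0,0,0],[0,0,0],[0,0,0],[0,0,0],[0,0,0],[0,0,0],[0,0,0],[0,0,0]], "fingers": [0.6,0.6,0.6,0.6,0.6,0.6,0.6,0.6,0.6,0.6]}}

```text
time: 14.15
position: [0.6565, 0.0958, 0.1874]
tool_rot: [3.089, 0.559, -0.004]
ft_force: [0.5, -0.0, -0.4]
grip_width: 0.705
grip_force: 19.9
```

{"op": "apply_moves", "data": {"dp": [[0,0,0],[0,0,0]], "twist": [[0,0,0],[0,0,0]], "fingers": [0.6,0.6]}}

```text
time: 14.35
position: [0.6556, 0.0956, 0.1871]
tool_rot: [3.089, 0.564, -0.006]
ft_force: [0.2, -0.4, -1.5]
grip_width: 0.704
grip_force: 19.9
```

```bash
python3 - <<'E'
from h import *
s,r=st();p=s['position'];print((RC.T@r).round(3))
print('to bay',r.T@(fromC([-.005,-.034,.056])-s['position']),'width mm',s['grip_width']*87)
im=snap('side','s8.png')
cv2.imwrite('pics/s8z.png',cv2.resize(im[80:270,220:420,::-1],None,fx=3,fy=3,interpolation=cv2.INTER_CUBIC))
E
```

```text
t 14.35 p [0.6556 0.0956 0.1871] z [-0.003 -0.003 -1.   ] x [ 0.936  0.353 -0.004] q [ 0.16  0.41 -0.46  1.45  0.18  1.34 -1.52] F [ 0.2 -0.4 -1.5] w 0.7043774178141339 19.907300639069945
[[ 1.     0.011 -0.004]
 [ 0.011 -1.    -0.001]
 [-0.004  0.001 -1.   ]]
to bay [0.00320752 0.00222355 0.1311276 ] width mm 61.280835349829644
```

{"op": "apply_moves", "data": {"dp": [[0.003,0.002,0.02],[0,0,0.03],[0,0,0.03],[0,0,0.025],[0,0,0.012],[0,0,0.006],[0,0,0],[0,0,0.002]], "twist": [[0,0,0],[0,0,0],[0,0,0],[0,0,0],[0,0,0],[0,0,0],[0,0,0],[0,0,0]], "fingers": [0.6,0.6,0.6,0.6,0.6,0.6,0.6,0.6]}}

```text
time: 15.2
position: [0.6615, 0.093, 0.0665]
tool_rot: [3.089, 0.558, 0.005]
ft_force: [0.8, -0.4, -0.9]
grip_width: 0.702
grip_force: 19.9
```

{"op": "apply_moves", "data": {"dp": [[0,0,0.003],[0,0,0.003],[0,0,0.002],[0,0,0]], "twist": [[0,0,0],[0,0,0],[0,0,0],[0,0,0]], "fingers": [0.6,0.6,0.6,0.6]}}

```text
time: 15.6
position: [0.6601, 0.0931, 0.0565]
tool_rot: [3.089, 0.559, -0.0]
ft_force: [0.3, -1.2, -1.8]
grip_width: 0.711
grip_force: 19.9
```

{"op": "apply_moves", "data": {"dp": [[0,0,0.002],[0,0,0.001],[0,0,0]], "twist": [[0,0,0],[0,0,0],[0,0,0]], "fingers": [0.6,0.6,0.6]}}

```text
time: 15.9
position: [0.6602, 0.0931, 0.0535]
tool_rot: [3.089, 0.559, 0.0]
ft_force: [-0.4, -0.5, -0.5]
grip_width: 0.701
grip_force: 19.9
```

{"op": "apply_moves", "data": {"dp": [[0,0,0.001],[0,0,0.001],[0,0,0]], "twist": [[0,0,0],[0,0,0],[0,0,0]], "fingers": [0.6,0.6,0.6]}}

```text
time: 16.2
position: [0.6607, 0.0932, 0.0523]
tool_rot: [3.089, 0.559, 0.002]
ft_force: [-0.9, 0.2, 2.1]
grip_width: 0.702
grip_force: 19.8
```

{"op": "apply_moves", "data": {"dp": [[0,0,0.001],[0,0,0]], "twist": [[0,0,0],[0,0,0]], "fingers": [0.6,0.6]}}

```text
time: 16.4
position: [0.6611, 0.0934, 0.0522]
tool_rot: [3.089, 0.559, 0.004]
ft_force: [-1.5, -0.5, 5.2]
grip_width: 0.708
grip_force: 19.6
```

{"op": "apply_moves", "data": {"dp": [[0,0,0],[0,0,0],[0,0,0],[0,0,-0.01],[0,0,-0.03],[0,0,-0.04],[0,0,-0.05],[0,0,-0.05],[0,0,0]], "twist": [[0,0,0],[0,0,0],[0,0,0],[0,0,0],[0,0,0],[0,0,0],[0,0,0],[0,0,0],[0,0,0]], "fingers": [0.17,0.17,0.17,0.17,0.17,0.17,0.17,0.17,0.17]}}

```text
time: 17.3
position: [0.6642, 0.0949, 0.2408]
tool_rot: [3.088, 0.559, 0.025]
ft_force: [0.4, 0.2, 1.0]
grip_width: 0.828
grip_force: 0.0
```

{"op": "apply_moves", "data": {"dp": [[-0.04,0.02,0],[-0.04,0.02,0],[-0.04,0.02,0],[-0.04,0.02,0],[0,0,0],[0,0,0]], "twist": [[0,0,0],[0,0,0],[0,0,0],[0,0,0],[0,0,0],[0,0,0]], "fingers": [0.17,0.17,0.17,0.17,0.17,0.17]}}

```text
time: 17.9
position: [0.5382, -0.0383, 0.2318]
tool_rot: [3.089, 0.555, 0.003]
ft_force: [-0.1, 0.9, 0.9]
grip_width: 0.831
grip_force: 0.0
```

```bash
python3 - <<'E'
from h import *
s,r=st()
a=snap('side','s9.png')[80:260,210:410,::-1];b=snap('top','t9.png')[120:270,200:420,::-1]
a=cv2.resize(a,(600,540))[:,:400+0] if 0 else cv2.resize(a,(400,360),interpolation=cv2.INTER_CUBIC)
b=cv2.resize(b,(400,273),interpolation=cv2.INTER_CUBIC)
o=np.zeros((360,800,3),np.uint8);o[:,:400]=a;o[:273,400:]=b
cv2.imwrite('pics/f.png',o)
print('cup rim pred',proj('side',fromC([-.005,-.034,.081])),proj('top',fromC([-.005,-.034,.081])))
E
```

```text
t 17.9 p [ 0.5382 -0.0383  0.2318] z [ 0.002 -0.003 -1.   ] x [0.937 0.348 0.001] q [ 0.41  0.1  -0.42  1.7   0.05  1.34 -1.23] F [-0.1  0.9  0.9] w 0.8309710791571618 0.0
cup rim pred (np.float64(329.71272086547367), np.float64(171.53404539217703)) (np.float64(273.2432597429534), np.float64(168.48084439074557))
```

View pics/f.png

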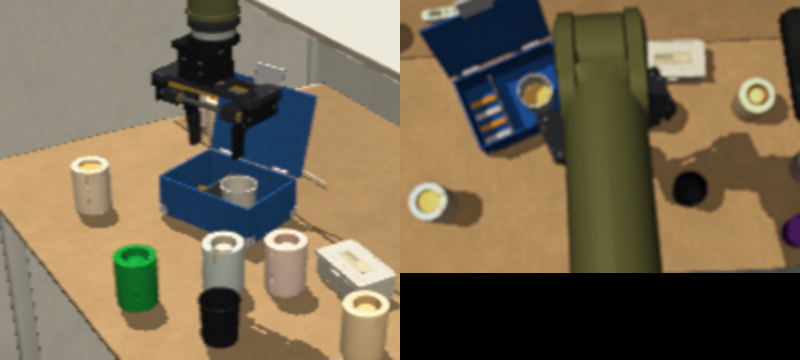

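The cup stands upright in the wide bay: its rim is at (238,183) in the side half and (537,92) in the top half. The lid rests open, the mould is standing at (223,265), and the hand is clear.

```bash
python3 -c "
from bench import ctrl
print(ctrl.close_job())"
```

```text
the job is handed in; nothing more can be done
None
```

I slid the blue-grey mould clear of the tab, opened the lid onto its stop, set the cup upright in the wide bay and let go, then handed the job in at about 18 s (no verdict was returned).

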